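# Rock a heat-browned plug-in relay out of its socket and hold it clear

## Robot

A 6-joint arm with a two-finger parallel gripper is mounted at the origin on a cart in front of the work surface, level with it; the furniture and walls round the work are solid. World frame = base frame: x ahead of the robot, y to its left, z up, the work surface at z = 0. Lengths are in m, angles in rad, forces in N, time in s.
With the tool pointing down it reaches from about 0.35 to 1 m from the base axis. Payload 7.1 kg.
Tool frame: the origin (TCP) lies between the finger pads; the fingertips stand 22 mm ahead of it and the grasp point (between the pads) lies 3 mm ahead of it; z points along the fingers, y is the line along which they close (so a half turn about z gives the same grasp; the last joint's range is limited). The gripper opens to 85 mm and grips with 20 to 120 N. Pads are 22 mm wide; open, the fingers measure 114 mm over their backs; the gripper's body (76 mm by 85 mm) begins 54 mm behind the grasp point. The pads swing forward as they close: fully open they stand 13 mm farther back than shut.
Start: joints at [1.114, 0.423, 1.63, -0, 1.089, -0.019], TCP at [0.265, 0.566, 0.253] pointing down, gripper open.
Joint ranges: [-3, 3], [-0.9, 2.11], [0.09, 2.58], [-1.31, 4.45], [0.11, 2.69], [-2.54, 2.54]. Speed limits (rad/s): [2.39, 2.39, 3.01, 3.14, 3.14, 3.14].

## Interface

Orientations are given as a rotation vector (axis times angle).
In Python, from rig import manip gives the robot as it stands. The module is installed in compiled form; this text tells all that it offers. Calls block until the motion is done:
- manip.move_to(position, orientation): joint-space move of the TCP to a pose.
- manip.servo_line(position, orientation=None, rate=0.15): straight line of the TCP; orientation=None keeps the orientation; rate is the mean speed in m/s.
- manip.set_joints(angles): joint-space move.
- manip.command_gripper(opening, f_grip=None): finger opening in m; f_grip is the grip in N (None keeps the last); returns when the fingers have stopped.
- manip.hold(seconds).
- manip.solve_ik(position, orientation): joint angles nearest the present ones, or None.
- manip.camera(name): name is "scene" or "top"; returns a dict with "image" (400x640x3 uint8, red, green, blue), "fx", "fy", "cx", "cy" (pixels), "cam_to_world" (4x4, takes a point from camera to world coordinates). Camera axes: x right, y down, z forward; pixel columns grow to the right and rows downward; lengths in m; the calibration is good to about 2 mm. A picture is of the moment at which its call begins. There is no depth.
A pose or a line that the arm cannot do raises manip.IKError and nothing moves.
- manip.sign_off(): hands the job in; it is judged then, once.
Readings, each from a call of its own:
- manip.get_time(): time.
- manip.get_joint_positions(): joint angles.
- manip.get_joint_vel(): joint speeds.
- manip.get_tau(): joint torques, N m.
- manip.get_position(): TCP position.
- manip.get_ee_rot(): TCP orientation.
- manip.get_contact_force(): force on the tool from outside, world axes, zero at the start.
- manip.get_torque(): the same for the moment, N m.
- manip.get_width(): finger opening in m.
- manip.get_grip_force(): force on a finger pad.
Only numpy, scipy, OpenCV 4.12 (cv2) and the standard library are available. Lean on these libraries where they do the work, as an engineer would, in place of code of your own. Each camera call takes 0.05 s, during which the arm holds its last target. There are 200 camera calls.

## Task

One of the two plug-in relays in the opened power supply has gone brown with heat and must come out: swing its wire clip right back, away from you, then grip the relay and rock it gently to and fro, end to end, by a few degrees until its blades work loose. It is too tight to pull straight out - that would only lift the power supply, which must stay flat where it stands - so never tip the relay far over, and leave the clear relay, its clip and the other things on the bench alone. Finish still holding the brown relay, upright and quite still, a centimetre or two clear above its own socket, so that its blades and the socket can be seen.

Things in the scene. Friction and masses are not known exactly. Their poses are not given: they have to be found in the camera images.
- supply: opened power supply, loose, 3.5 kg, 210 x 160 mm base on four 8 mm rubber feet; origin under its centre, at bench height; y: along the row of the two relays; x: to the rear, where the transformer is (77 mm high, its near side 84 mm behind the relays' centres); heat sink in front (40 mm high, 36 mm or more from the relays' centres). A net upward pull of some 22 N on a relay starts to lift one side of it
- socket_left (a point): centre of the top face of the left socket (at x = -30, y = +40 mm on the supply), 37 mm over the bench; the socket is a black block 36 mm (x) x 50 mm (y) x 20 mm high; axes as the supply's
- socket_right (a point): the same for the right socket, at x = -30, y = -40 mm on the supply, 80 mm from the left one
- brown_relay_mid (a point): centre of the housing of the relay with the brown cover, which is in either socket; housing 24 mm (x) x 38 mm (y) x 42 mm high, 120 to 180 g, standing on the socket's top face, so this point is 21 mm above it while it is fully in; axes as the supply's. Grip the two ends, 38 mm apart along y; 30 mm or more are free beside them once the clip is open
- clear_relay_mid (a point): the same for the other relay, with the clear cover, to be left alone
- clip_left (a joint): angle of the left socket's wire clip about a pivot along y, 9 mm below the socket's top face at its centre; 0: upright, its bar 2.4 mm over the relay, which cannot rise; grows to the rear (+x of the supply), 1.57 level, 1.6 stop; stays where left (0.6 N at the bar). 59 mm wide (y), wire 2.6 mm thick; bar 55 mm from the pivot, on it a grey tab 18 mm wide (y), 4 mm thick, its end 62 mm from the pivot
- clip_right (a joint): the same for the right socket's clip
- tab_left (a point): middle of the grey tab on the left socket's clip, 58 mm from the clip's pivot (upright: 86 mm over the bench); moves with the clip
- tab_right (a point): the same for the right socket's clip
- kapton_roll: bystander: roll of amber tape lying flat, 68 mm wide, 12 mm high; origin under its centre
- screw_dish: bystander: shallow metal dish with screws, 72 mm wide, 14 mm high; origin under its centre
- driver_green: bystander: small screwdriver with green cap, 140 mm long (y), 17 mm high; origin under its centre
- tweezers_b: bystander: steel tweezers, 141 mm long (y), 8 mm high; origin under their centre
- phone_6: bystander: phone, 140 x 70 x 7 mm; origin under its centre
- brown_relay: the brown relay; origin under its housing, on the socket's top. Four blades reach 11 mm lower, at y = +-12 mm, each with two bumps that must snap past sprung contacts (after 2 and 6.5 mm of rise). Straight up that takes some 45 N, half at each end, and lifts the supply first. Rocked about x, one end snaps up while the other stays or sinks a little: about six swings of 7 degrees either way, each 2 mm higher, free it. Slots allow 10 degrees

How it is judged:
On the way, in this order (a step that is already met when the one before it is completed fails the run):
1. the brown relay's clip is swung right back (more than 1.2 rad) while the relay still sits in its socket (((distance between brown_relay_mid and socket_left below 0.025 m and value of joint clip_left above 1.2 rad) or (distance between brown_relay_mid and socket_right below 0.025 m and value of joint clip_right above 1.2 rad))), for 0.1 s.
2. the brown relay is rocked: tilted by more than 3 degrees against the supply, its blades still in the socket (angle between the z axis of brown_relay_mid and the z axis of supply, either way round above 0.052 rad and (distance between brown_relay_mid and socket_left below 0.031 m or distance between brown_relay_mid and socket_right below 0.031 m)).
3. it is rocked back through upright (within 1.7 degrees), its blades still in the socket (angle between the z axis of brown_relay_mid and the z axis of supply, either way round below 0.03 rad and (distance between brown_relay_mid and socket_left below 0.031 m or distance between brown_relay_mid and socket_right below 0.031 m)).
4. it is rocked by more than 3 degrees again, its blades still in the socket (all of step 2).
At the end, for the whole second after the job is handed in: fingers hold the brown relay still, upright (10 degrees), over its own socket (15 mm), blade tips 3 to 40 mm above the socket's top, nothing of the supply touched; its clip still back; the clear relay fully in; the supply flat where it stood (30 mm) (((horizontal distance between brown_relay_mid and socket_left below 0.015 m and z of brown_relay_mid in the frame of socket_left between 0.035 and 0.072 m and value of joint clip_left above 1.1 rad) or (horizontal distance between brown_relay_mid and socket_right below 0.015 m and z of brown_relay_mid in the frame of socket_right between 0.035 and 0.072 m and value of joint clip_right above 1.1 rad)) and contact force between the fingers and brown_relay above 1 N and contact force between brown_relay and supply below 0.05 N and angle between brown_relay_mid's own z axis and vertical below 0.17 rad and linear speed of brown_relay below 0.02 m/s and angular speed of brown_relay below 0.2 rad/s and (distance between clear_relay_mid and socket_left below 0.024 m or distance between clear_relay_mid and socket_right below 0.024 m) and height (world z) of supply below 0.006 m and angle between supply's own z axis and vertical below 0.06 rad and distance of supply from where it was at the start of the episode below 0.03 m); the arm keeps its last pose, push and grip.
It fails at once if the power supply is lifted by more than 6 mm, tipped by more than 3.4 degrees or pushed by more than 30 mm (not (height (world z) of supply below 0.006 m and angle between supply's own z axis and vertical below 0.06 rad and distance of supply from where it was at the start of the episode below 0.03 m)).
It fails at once if the brown relay is tipped by more than 17 degrees against the supply (angle between the z axis of brown_relay_mid and the z axis of supply, either way round above 0.3 rad).
It fails at once if the clear relay is pulled up or its clip swung by more than 0.4 rad (not (distance between clear_relay_mid and socket_left below 0.024 m or distance between clear_relay_mid and socket_right below 0.024 m) or (distance between clear_relay_mid and socket_left below 0.033 m and value of joint clip_left above 0.4 rad) or (distance between clear_relay_mid and socket_right below 0.033 m and value of joint clip_right above 0.4 rad)).
It fails at once if another thing on the bench is moved by more than 30 mm (distance of any of kapton_roll, screw_dish, driver_green, tweezers_b, phone_6 from where it was at the start of the episode above 0.03 m).
It also fails if it takes over 58 s, if anything falls off the work surface, if the arm or the gripper's body presses on something with over 40 N, if the wrist force passes 120 N, or if a joint passes its speed limit or range.

## Working session

There is one attempt and no reset: what is moved stays moved. The work goes in short steps, each a Python script; the robot and the scene stay as the last script left them, time stands still between calls to the robot, and variables do not carry over. Pictures are saved under pics/ and viewed, at most 10 in all, crops included, and the job is handed in when it is done.

```bash
mkdir -p pics; python3 - <<'E'
from rig import manip
import cv2
for n in("scene","top"):
    c=manip.camera(n); cv2.imwrite(f"pics/{n}0.png",c["image"][:,:,::-1]); print(n,c["fx"],c["fy"],c["cx"],c["cy"],c["cam_to_world"].round(4).tolist())
print(manip.get_ee_rot(),manip.get_time())
E
```

```text
scene 509.590207539491 509.590207539491 320.97983477280525 197.04449839997991 [[0.8651, -0.3357, 0.3726, 0.0707], [-0.5015, -0.5827, 0.6395, -0.8389], [0.0025, -0.7401, -0.6725, 0.9938], [0.0, 0.0, 0.0, 1.0]]
top 364.34594239725953 364.34594239725953 320.6357901086295 196.8689023117221 [[-0.0131, -0.9949, 0.0995, 0.4838], [-0.9999, 0.0138, 0.0071, 0.0492], [-0.0085, -0.0994, -0.995, 1.0175], [0.0, 0.0, 0.0, 1.0]]
[-6.82155247e-01 -3.06629731e+00  2.13171879e-03] 0.1
```

View pics/scene0.png

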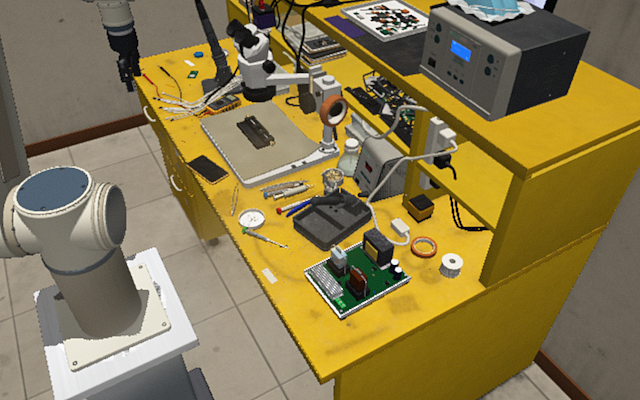

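View pics/top0.png

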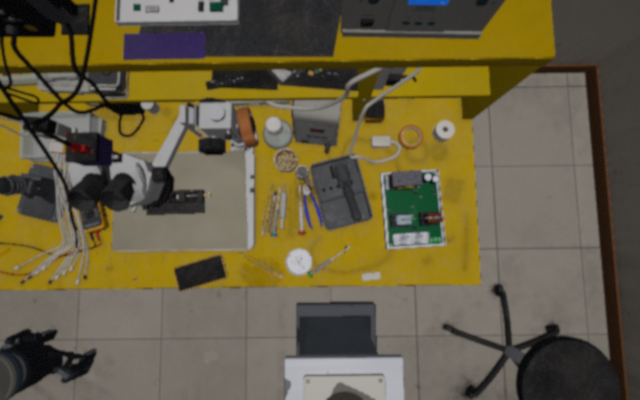

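The supply is at about (412,210) in the top view. The brown relay, at about (431,217), is the right one and the clear relay, at about (404,219), is the left one. Next I'll enlarge both views.

```bash
python3 - <<'E'
import cv2,numpy as np
a=cv2.imread("pics/top0.png")[160:255,372:452]; a=cv2.resize(a,None,fx=6,fy=6,interpolation=cv2.INTER_CUBIC)
b=cv2.imread("pics/scene0.png")[225:325,295:420]; b=cv2.resize(b,None,fx=6,fy=6,interpolation=cv2.INTER_CUBIC)
cv2.imwrite("pics/ta.png",a);cv2.imwrite("pics/sb.png",b)
E
```

```text
(no output)
```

View pics/ta.png

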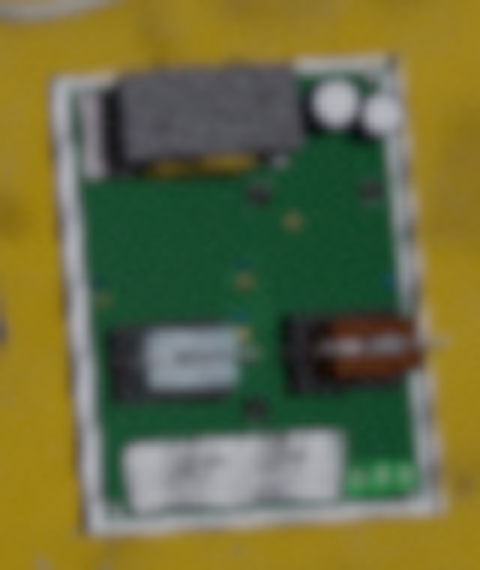

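View pics/sb.png

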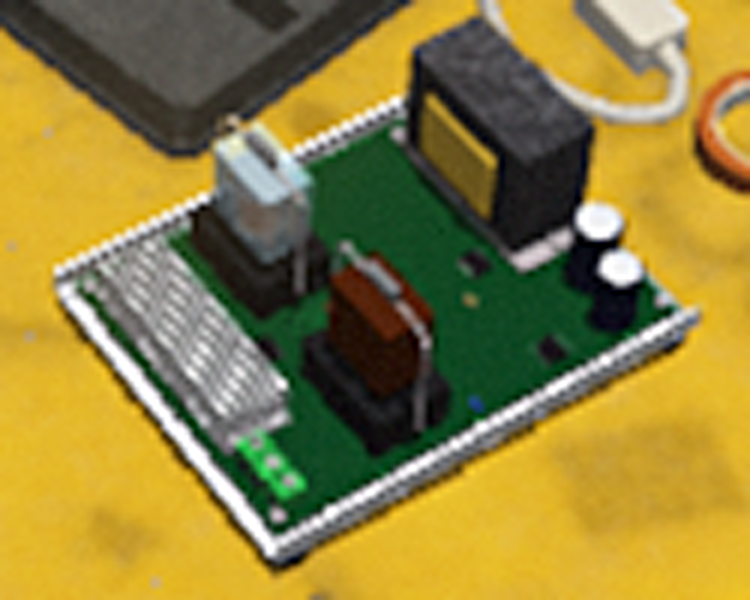

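```bash
cat > h.py <<'E'
import numpy as np, cv2
from rig import manip
from scipy.spatial.transform import Rotation as R
from scipy.optimize import least_squares
CAM={}
def proj(c,P):
    M=np.linalg.inv(c["cam_to_world"]); p=M[:3,:3]@np.asarray(P,float)+M[:3,3]
    return np.array([c["fx"]*p[0]/p[2]+c["cx"],c["fy"]*p[1]/p[2]+c["cy"]])
E
python3 - <<'E'
from h import *
C={n:manip.camera(n) for n in("top","scene")}
off={"top":(372,160),"scene":(295,225)}
ob=[("top",(55,78),(.105,.08,None)),("top",(395,58),(.105,-.08,None)),("top",(437,508),(-.105,-.08,None)),("top",(92,530),(-.105,.08,None)),
("scene",(275,552),(-.105,-.08,None)),("scene",(60,275),(-.105,.08,None)),("scene",(697,315),(.105,-.08,None)),
("scene",(383,299),(-.03,-.04,.079)),("scene",(264,164),(-.03,.04,.079)),
("top",(373,345),(-.03,-.04,.079)),("top",(197,354),(-.03,.04,.079))]
def f(q):
    r=[]
    for n,uv,p in ob:
        z=q[3] if p[2] is None else p[2]
        c,s=np.cos(q[2]),np.sin(q[2])
        P=(q[0]+c*p[0]-s*p[1],q[1]+s*p[0]+c*p[1],z)
        r+=list(proj(C[n],P)-((np.array(uv)+.5)/6-.5+off[n]))
    return np.array(r)
s=least_squares(f,[.5,-.2,.07,.015],loss="soft_l1"); q=s.x
print(q, f(q).reshape(-1,2).round(1).tolist())
c,sn=np.cos(q[2]),np.sin(q[2]);print("brown",q[0]-c*.03+sn*.04,q[1]-sn*.03-c*.04)
E
```

```text
[ 0.54953432 -0.19536177  0.04816148  0.01556522] [[-0.4, -0.4], [0.4, -0.6], [0.6, 0.5], [-0.6, 0.4], [0.1, 0.2], [-0.9, 0.2], [0.9, 0.2], [-0.0, -1.1], [0.1, -0.7], [1.1, -0.0], [-0.6, 0.4]]
brown 0.5214948218313995 -0.23675967765097466
```

```bash
cat >> h.py <<'E'
yaw=0.048; O=np.array([0.5495,-0.1954,0])
Rs=R.from_euler("z",yaw)
R0=Rs*R.from_matrix(np.array([[-1,0,0],[0,1,0],[0,0,-1.]]).T)
B=O+Rs.apply([-.03,-.04,0])            # under brown relay centre
def ori(tilt=0,rock=0):                # tilt about supply y, rock about supply x
    return (Rs*R.from_euler("y",tilt)*R.from_euler("x",rock)*Rs.inv()*R0).as_rotvec()
def w(p): return B+Rs.apply(p)         # supply-axes offset from brown centre -> world
E
python3 - <<'E'
from h import *
for p,t in (((-.04,0,.13),.5),((.045,0,.05),0),((0,0,.065),0)):
    print(manip.solve_ik(w(p),ori(t)))
manip.command_gripper(0)
manip.move_to([.25,.38,.28],manip.get_ee_rot())
manip.move_to([.42,-.085,.07],ori())
manip.servo_line([.42,-.085,.04],rate=.1)
f0=manip.get_contact_force()[2]; z=.04
while manip.get_contact_force()[2]-f0<3 and z>.012:
    z-=.0015; manip.servo_line([.42,-.085,z],rate=.03)
print(z,manip.get_position(),manip.get_contact_force(),f0,manip.get_time())
manip.servo_line([.42,-.085,.14],rate=.25)
print(manip.get_time(),manip.get_width())
E
```

```text
[-0.37919162  0.66468862  1.63500842 -0.20713172  1.30876389 -1.89648712]
[-4.12144951e-01  6.86382592e-01  1.74807564e+00 -4.44089210e-16
  7.07134423e-01 -2.03094128e+00]
[-4.47040424e-01  6.22289585e-01  1.83999094e+00 -4.44089210e-16
  6.79312132e-01 -2.06583675e+00]
0.021999999999999985 [ 0.4201409  -0.08502862  0.02207559] [ 0.20220163 -0.36312645  2.84116303] -0.2085675950078938 7.1333
7.7583 -0.0001817621512765915
```

```bash
python3 - <<'E'
from h import *
def tcp(cx,cz,a):
    o=ori(a); return w([cx,0,cz])-R.from_rotvec(o).apply([-.011,0,.022]),o
p,o=tcp(-.03,.12,np.radians(30)); manip.move_to(p,o)
p,o=tcp(-.022,.0855,np.radians(30)); manip.servo_line(p,o)
for d in [-3,12,25,38,48,58,68,78,86]:
    a=np.radians(np.interp(d,[38,78],[30,4])); t=np.radians(d)
    x=.0575*np.sin(t)-.002*np.cos(t); z=.028+.0575*np.cos(t)+.002*np.sin(t)
    p,o=tcp(x,z,a); manip.servo_line(p,o,rate=.06)
    print(d,manip.get_contact_force().round(1))
p,o=tcp(.055,.12,0); manip.servo_line(p,o,rate=.2)
manip.command_gripper(.06,90)
q=w([0,0,.16]); manip.servo_line(q,ori(),rate=.2)
print(manip.get_time(),manip.get_position()-q)
c=manip.camera("scene"); im=c["image"][225:325,295:420,::-1]
cv2.imwrite("pics/s1.png",cv2.resize(im,None,fx=6,fy=6,interpolation=cv2.INTER_CUBIC))
E
```

```text
-3 [-0.5 -0.7  0.1]
12 [-0.2 -0.6 -0.9]
25 [-0.1  0.   0.1]
38 [-0.2 -0.4 -0.1]
48 [-0.   0.6  0.7]
58 [-0.1  0.8  0.2]
68 [0.4 0.5 0.5]
78 [ 0.2 -0.6  0.4]
86 [-0.1 -0.5  1.1]
13.4917 [-8.67300395e-05 -2.84239690e-04  6.07379279e-04]
```

View pics/s1.png

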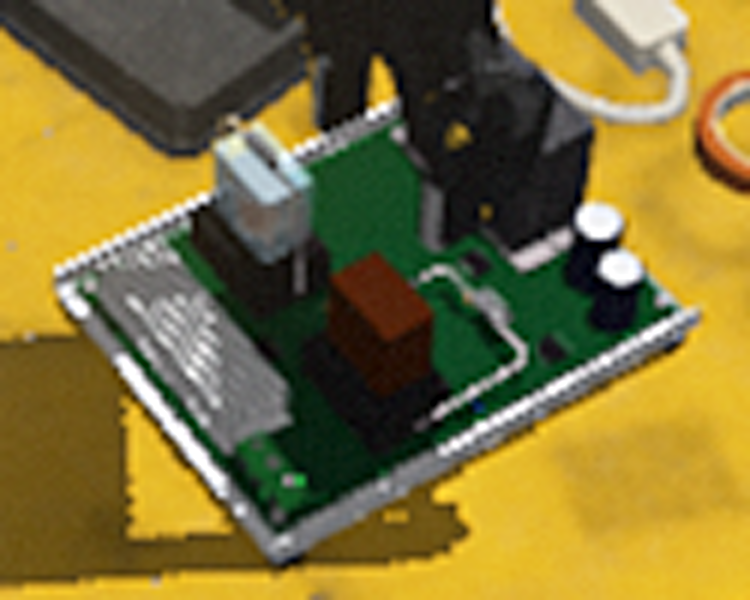

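The clip is right back, with its bar at about (490,310) in the crop. The brown relay's top corners are at about (331,288), (378,253), (432,313) and (383,343). I'll refine its centre from those, then grip.

```bash
python3 - <<'E'
from h import *
c=manip.camera("scene")
ob=[((331,288),(-.012,.019)),((378,253),(.012,.019)),((432,313),(.012,-.019)),((383,345),(-.012,-.019))]
def f(q):
    r=[]
    for uv,p in ob:
        P=B+[q[0],q[1],.079]+R.from_euler("z",yaw+q[2]).apply([*p,0])
        r+=list(proj(c,P)-((np.array(uv)+.5)/6-.5+[295,225]))
    return np.array(r)
s=least_squares(f,[0,0,0]);print(s.x,s.fun.round(1))
d=np.array([s.x[0],s.x[1],0])*.7
g=w([0,0,.064])+d           # TCP; grasp point 3 mm lower
print(d)
manip.servo_line(g+[0,0,.03],ori(),rate=.15)
manip.servo_line(g,ori(),rate=.06); print("down",manip.get_contact_force())
manip.command_gripper(.03,90)
print(manip.get_width(),manip.get_grip_force(),manip.get_contact_force(),manip.get_torque(),manip.get_position()-g,manip.get_time())
c=manip.camera("scene"); im=c["image"][225:325,295:420,::-1]
cv2.imwrite("pics/s2.png",cv2.resize(im,None,fx=6,fy=6,interpolation=cv2.INTER_CUBIC))
np.save("g.npy",g)
E
```

```text
[-0.00247918 -0.00239292  0.02371285] [-0.9 -1.2 -0.4  0.1  0.7  0.8  0.5  0.2]
[-0.00173542 -0.00167505  0.        ]
down [-0.04267042  0.06140544 -0.02881216]
0.036725952489667105 90.00805020332336 [-0.78388491  3.67171253  5.59360076] [0.32944551 0.19982463 0.02554702] [0.00020328 0.0001505  0.00059927] 15.1583
```

View pics/s2.png

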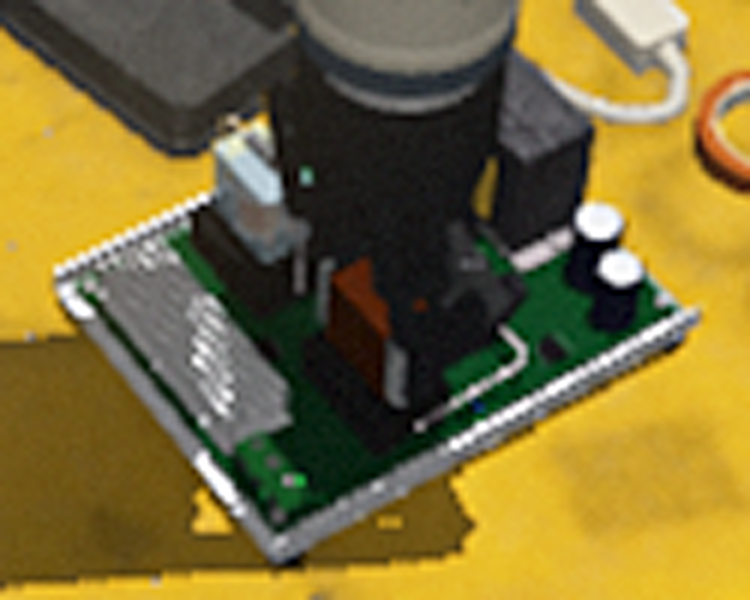

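The picture shows both pads flat on the ends of the brown relay, at about (325,290) and (397,370). Now the first swing, watching the force.

```bash
cat >> h.py <<'E'
def pose(rise,deg,g):
    P=np.array([g[0],g[1],.035]); Q=Rs*R.from_euler("x",deg,degrees=True)*Rs.inv()
    return P+[0,0,rise]+Q.apply(g-P), ori(0,np.radians(deg))
def swing(g,s0,s1,n=6,lim=-19):
    for k in range(1,n+1):
        r,d=[a+(b-a)*k/n for a,b in zip(s0,s1)]
        p,o=pose(r,d,g); manip.servo_line(p,o,rate=.01)
        F=manip.get_contact_force(); T=manip.get_torque()
        print(f"{r*1e3:.1f} {d:.1f} F",F.round(1),"T",T.round(2))
        if F[2]<lim: print("STOP"); return (r,d)
    return s1
E
python3 - <<'E'
from h import *
g=np.load("g.npy")
s=swing(g,(0,0),(.0023,7)); print(s,manip.get_time(),manip.get_width())
c=manip.camera("scene"); im=c["image"][225:325,295:420,::-1]
cv2.imwrite("pics/s3.png",cv2.resize(im,None,fx=6,fy=6,interpolation=cv2.INTER_CUBIC))
E
```

```text
0.4 1.2 F [-0.9  3.3  6.2] T [0.44 0.08 0.03]
0.8 2.3 F [-0.4  3.9  6.1] T [0.53 0.05 0.02]
1.1 3.5 F [-0.1  5.2  7.3] T [0.61 0.   0.04]
1.5 4.7 F [0.2 5.1 7.6] T [0.71 0.05 0.02]
1.9 5.8 F [0.2 4.3 8.1] T [0.85 0.02 0.01]
2.3 7.0 F [-0.2  3.9  8.5] T [1.01 0.06 0.05]
(0.0023, 7) 16.7083 0.03648326133806174
```

View pics/s3.png

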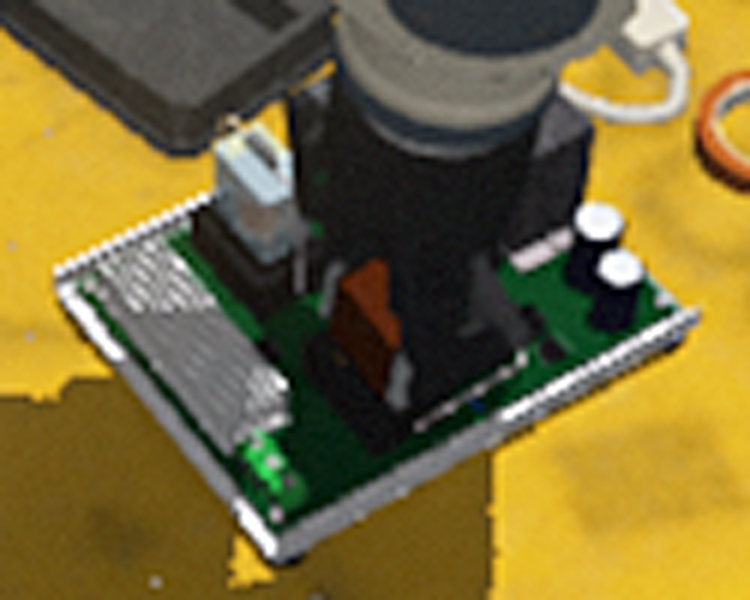

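The relay is tilted, its left end up, and there is no upward pull on the supply. I'll carry on rocking.

```bash
python3 - <<'E'
from h import *
g=np.load("g.npy")
s=swing(g,(.0023,7),(.0045,-7),8); print(s,manip.get_time())
if s[1]==-7:
    s=swing(g,s,(.0066,7),8); print(s,manip.get_time(),manip.get_width())
E
```

```text
2.6 5.2 F [ 0.1 -2.8 -0.9] T [-0.46 -0.13 -0.03]
2.9 3.5 F [ 2.5 -3.7 -8.2] T [-0.57 -0.53 -0.  ]
3.1 1.8 F [  4.9   0.7 -12.1] T [ 0.32 -0.84  0.  ]
3.4 0.0 F [0.8 1.5 2.9] T [ 0.33 -0.15 -0.02]
3.7 -1.8 F [-1.8 -2.1  7.5] T [-0.35  0.24  0.03]
3.9 -3.5 F [-0.9 -3.3  5.8] T [-0.56  0.13  0.  ]
4.2 -5.2 F [ 1.7 -2.1  0. ] T [-0.3  -0.29  0.03]
4.5 -7.0 F [ 3.8 -2.6 -7.1] T [-0.31 -0.61  0.1 ]
(0.0045, -7) 18.7583
4.8 -5.2 F [ 3.4  2.8 -2.5] T [ 0.72 -0.65  0.07]
5.0 -3.5 F [ 3.   4.6 -0.7] T [ 1.04 -0.64  0.04]
5.3 -1.8 F [ 4.4  4.7 -1.4] T [ 1.07 -0.76  0.05]
5.5 0.0 F [ 4.9  5.1 -3.6] T [ 0.91 -0.91 -0.02]
5.8 1.8 F [ 5.4  3.3 -5.3] T [ 0.65 -1.    0.06]
6.1 3.5 F [ 4.1  3.6 -4.8] T [ 0.55 -0.95  0.02]
6.3 5.2 F [ 4.1  1.8 -2.9] T [ 0.13 -0.7  -0.08]
6.6 7.0 F [3.5 3.1 2.9] T [ 0.79 -0.55 -0.06]
(0.0066, 7) 20.7583 0.036687709277430064
```

```bash
python3 - <<'E'
from h import *
g=np.load("g.npy"); s=(.0066,7)
for t in [(.0086,-7),(.0104,7)]:
    s=swing(g,s,t,8); print(s,manip.get_time())
    if s!=t: break
c=manip.camera("scene"); im=c["image"][225:325,295:420,::-1]
cv2.imwrite("pics/s4.png",cv2.resize(im,None,fx=6,fy=6,interpolation=cv2.INTER_CUBIC))
E
```

```text
6.9 5.2 F [ 2.1 -3.8 -2.4] T [-0.69 -0.48 -0.01]
7.1 3.5 F [ 2.9 -2.7 -6.6] T [-0.44 -0.75 -0.05]
7.3 1.8 F [ 5.1 -1.  -9.8] T [-0.21 -0.97  0.02]
7.6 0.0 F [  5.3  -1.5 -11.1] T [-0.29 -0.96  0.06]
7.8 -1.8 F [ 2.6 -0.1 -7.3] T [-0.04 -0.73 -0.01]
8.1 -3.5 F [0.8 1.4 6.4] T [ 0.11 -0.14  0.06]
8.3 -5.2 F [0.2 1.  5.7] T [ 0.18 -0.17  0.06]
8.6 -7.0 F [ 2.8  1.4 -0.8] T [ 0.35 -0.5   0.08]
(0.0086, -7) 22.7583
8.8 -5.2 F [1.3 0.3 4.1] T [-0.   -0.25  0.01]
9.0 -3.5 F [ 0.  -0.7  6.5] T [-0.21 -0.15 -0.02]
9.3 -1.8 F [ 0.9 -1.   5.8] T [-0.07 -0.16  0.03]
9.5 0.0 F [ 1.2 -1.5  4.6] T [-0.17 -0.27  0.06]
9.7 1.8 F [ 2.8 -1.5  5.4] T [-0.22 -0.29  0.05]
10.0 3.5 F [ 1.4 -0.8  5.6] T [-0.26 -0.25 -0.03]
10.2 5.2 F [ 1.  -1.7  5.9] T [-0.26 -0.24 -0.05]
10.4 7.0 F [ 1.1 -1.5  6.9] T [-0.3  -0.25 -0.02]
(0.0104, 7) 24.7583
```

View pics/s4.png

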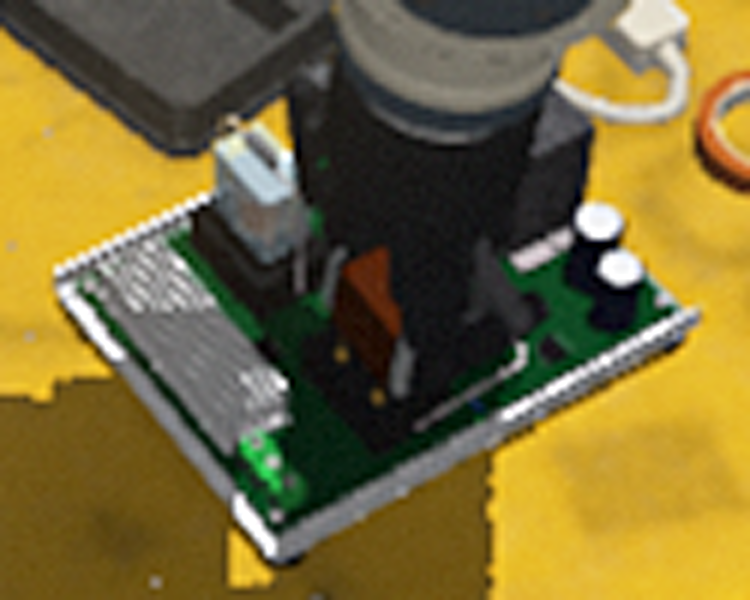

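Two blades show at (342,355) and (378,397), and the supply is still flat. I'll straighten the relay and lift it with a force guard.

```bash
python3 - <<'E'
from h import *
g=np.load("g.npy"); s=(.0104,7)
for t,n in [((.0125,-5),4),((.0135,0),2),((.020,0),6)]:
    s=swing(g,s,t,n,-15)
    if s!=t: break
else:
    p,o=pose(.032,0,g); manip.servo_line(p,o,rate=.04); manip.hold(.6)
    print(manip.get_contact_force(),manip.get_width(),manip.get_grip_force())
print(manip.get_time())
c=manip.camera("scene"); im=c["image"][225:325,295:420,::-1]
cv2.imwrite("pics/s5.png",cv2.resize(im,None,fx=6,fy=6,interpolation=cv2.INTER_CUBIC))
E
```

```text
10.9 4.0 F [2.2 0.5 1.4] T [ 0.09 -0.24 -0.05]
11.4 1.0 F [-0.1  0.5 -1.8] T [-0.04 -0.01 -0.04]
12.0 -2.0 F [ 0.3 -0.5 -1.3] T [0.05 0.01 0.03]
12.5 -5.0 F [-0.7 -0.1 -2. ] T [0.04 0.05 0.  ]
13.0 -2.5 F [ 0.6  1.  -1.9] T [-0.04 -0.02  0.01]
13.5 0.0 F [ 0.7  0.5 -1.4] T [-0.01  0.05  0.08]
14.6 0.0 F [ 0.2 -0.3 -1.1] T [-0.03 -0.02 -0.03]
15.7 0.0 F [-0.1  1.1 -1.4] T [ 0.04  0.02 -0.02]
16.8 0.0 F [-0.8 -0.6 -1.4] T [-0.05 -0.03  0.01]
17.8 0.0 F [ 0.2  0.1 -2.3] T [-0.01  0.   -0.01]
18.9 0.0 F [-0.3 -0.1 -1.2] T [-0.01 -0.07  0.04]
20.0 0.0 F [ 0.1  0.3 -1.2] T [ 0.04 -0.01 -0.05]
[-0.9860774  -0.04597952 -1.19040638] 0.0365972291225121 93.72875690460205
29.2333
```

View pics/s5.png

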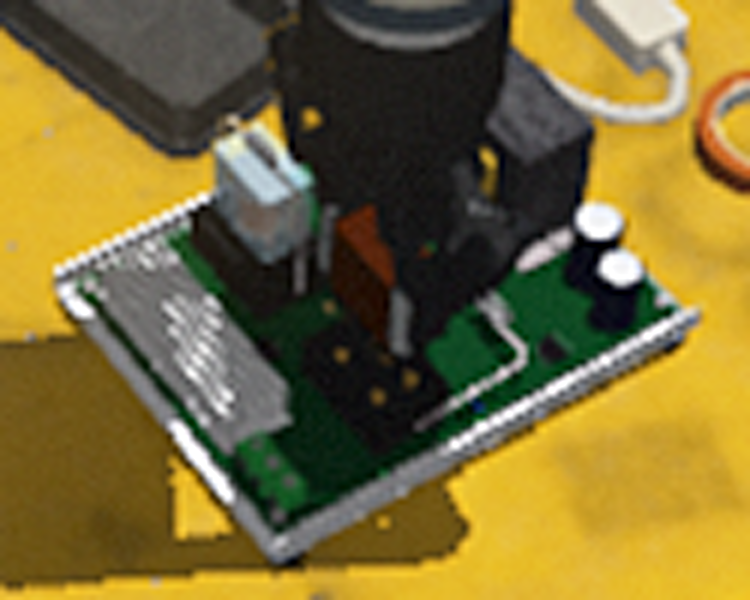

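The brown relay hangs upright at about (365,275), clear of the socket, whose bare gold contacts show at (342,355), (378,397) and (410,380). The clip is back, the force reading is just the relay's weight, and the supply has not moved.

```bash
python3 -c "
from rig import manip
manip.hold(.3);print(manip.sign_off())"
```

```text
the job is handed in; nothing more can be done
None
```

I swung the brown relay's clip right back, rocked the relay loose, and handed the job in with it held upright and still about 1.5 cm above its socket (estimated from the camera image); no verdict was returned.

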